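# Fold the headset hook and dock the speaker

### The arm

A 7-joint arm with a two-finger parallel gripper is mounted at the origin on the work surface. World frame = base frame: x ahead of the robot, y to its left, z up, the work surface at z = 0. Lengths are in m, angles in rad, forces in N, time in s.
With the tool pointing down it reaches from about 0.4 to 0.85 m from the base axis. Payload 6.9 kg.
Tool frame: the origin (TCP) lies midway between the tips of the shut fingers; the grasp point (between the pads) lies behind it (ctrl.pinch_z is the z of the grasp point in the tool frame, in m); z points along the fingers, y is the line along which they close (so a half turn about z gives the same grasp; the last joint's range is limited). The gripper opens to 85 mm and grips with 20 to 120 N. Pads are 22 mm wide; open, the fingers measure 114 mm over their backs; the gripper's body (76 mm by 85 mm) begins 54 mm behind the grasp point. The pads swing forward as they close: fully open they stand 13 mm farther back than shut.
Start: joints at [1.264, 0.507, -0.238, 1.5, 0.126, 1.149, -0.155], TCP at [0.251, -0.573, 0.231] pointing down, gripper open.
Joint ranges: [-3.08, 3.08], [-0.24, 2.05], [-1.43, 1.35], [0, 2.5], [-1.52, 4.66], [0.17, 1.96], [-2.89, 2.89]. Speed limits (rad/s): [2.39, 2.39, 3.14, 3.14, 3.14, 3.14, 3.14].

### API

Orientations are given as a unit quaternion [w, x, y, z].
In Python, from station import ctrl, get_state, vision, ticket, models gives the robot as it stands. Calls block until the motion is done:
- ctrl.movep(position, orientation): joint-space move of the TCP to a pose.
- ctrl.movel(position, frame=None, max_speed=0.15): straight line of the TCP; frame=None keeps the orientation; max_speed is the mean speed in m/s.
- ctrl.set_joints(angles): joint-space move.
- ctrl.ungrasp() and ctrl.close_gripper(force=None): open the fingers fully, or close them until they stop; force is the grip in N (None keeps the last).
- ctrl.pause(seconds).
- ctrl.ik(position, orientation): joint angles nearest the present ones, or None.
- get_state(): the state.
- vision.grab_frame(name): name is "scene" or "top" or "wrist"; returns (picture, depth): 420x560x3 uint8, blue, green, red; 420x560 float32, m along the optical axis (not along the pixel's ray), 0 where there is no reading.
- vision.camera_info(name): a dict with "mtx" (3x3 intrinsics, pixels), "dist_coeffs" ([k1, k2, p1, p2, k3] as OpenCV has them; the pictures are not rectified), "R" (3x3) and "t" (3): a world point X has camera coordinates R X + t; the wrist camera has in their place "hand_eye" (4x4, takes a point from camera to tool coordinates, whose origin is the TCP and whose axes are the flange's). Camera axes: x right, y down, z forward; pixel columns grow to the right and rows downward; lengths in m; the calibration is good to about 2 mm. A picture is of the moment at which its call begins: read the wrist's pose just before it. camera_info takes no time and is no camera call.
A pose or a line that the arm cannot do raises ctrl.Unreachable and nothing moves.
- ticket.close_job(): hands the job in; it is judged then, once.
Trained networks look in the newest picture that a camera, given by its name, has taken for a name from the list of things; names that differ only in an ending like _2 or _b are one class to them, and where a whole thing is asked for, a point or a joint stands for the part that bears it (a point fixed in the world has none). Each returns a list of dicts, best first, with "p" (0 to 1); they miss things now and then, are a little off and sometimes report something else, mostly with a low value. They report only what shows in the picture. A call takes as long as a camera call.
- models.recognise(camera, target): "point" ([column, row] in pixels, amid what is visible of it).
- models.masks_of(camera, target): "mask" (420x560 bool, what is visible of it) and "point" ([column, row] in pixels, amid what is visible of it).
The state is a dict: "time": time; "qpos": joint angles; "qd": joint speeds; "tau": joint torques, N m; "tcp_pos": TCP position; "eef_rot": TCP orientation; "contact_force": force on the tool from outside, world axes, zero at the start; "wrist_torque": the same for the moment, N m; "width": finger opening in m; "gripper_force": force on a finger pad.
Only numpy, scipy, OpenCV 4.12 (cv2) and the standard library are available. Lean on these libraries where they do the work, as an engineer would, in place of code of your own. Each camera call takes 0.05 s, during which the arm holds its last target. There are 200 camera calls.

### The job

The headset has been taken off its hook, so swing the empty hook flat along the back edge of the low riser to clear the way. Then slide the round speaker along the riser, without lifting it off or knocking it over, until its tapered foot drops into the conical charging seat, and leave it fully home and upright there. Leave the other things on the riser where they are.

Things in the scene. Friction and masses are not known exactly. Their poses are not given: they have to be found in the camera images.
- speaker: round grey speaker with black bands, 65 mm tall, upright on the riser; body 84 mm across from 20 mm above its underside to its flat top; below, a foot tapering to 60 mm across. Origin: centre of the underside, z up its axis (yaw has no meaning). 0.4 to 0.65 kg, slippery on the riser (friction about 0.25). Crossing the seat's lip it tips forward some 20 degrees and drops in as it is pushed on; home, its underside is about 12 mm below the riser's top
- dock (a point): conical charging seat, a dark round recess in the riser's top: 74 mm across at the mouth, 59 mm at the floor, 13 mm deep, same taper as the speaker's foot, which centres itself in it. Point: centre of the mouth, level with the riser's top. Axes: z up; y along the riser towards the end where the speaker starts (280 to 335 mm away); x across the riser to its back edge
- deck: the low light-wood desk riser, fixed, 240 mm (x) by 500 mm (y), flat top 40 mm over the desk, axes as the seat's. Origin: centre of its underside. The seat is at y = -160 mm in its axes, the hook's hinge at x = +85, y = -50 mm; the way between speaker and seat is bare but for the hook
- hook_arm (a joint): angle of the steel headset hook about its upright hinge: 0 = folded flat (at its stop) along the riser's back edge, pointing to the seat's +y; about 1.57 = swung out across the riser, pointing to the seat's -x, in the speaker's way. Starts at 1.2 to 1.6, upper stop 1.65. Stiff (0.08 N m), stays where it is left; push it from the seat's side to fold it
- hook_hinge (a point): on the hook's hinge axis at mid-height of the arm, 44 mm above the riser's top, at x = +85 mm, y = +110 mm in the seat's axes; the post below and around it is 18 to 23 mm thick, 62 mm tall over the riser's top
- hook_tip (a point): outer end of the hook arm, 122 mm from the hinge, at mid-height of the arm. The arm is a flat bar 10 mm thick and 18 mm high (35 to 53 mm above the riser's top) with a tip turned up to 75 mm above it
- ink_jar: small closed glass jar, 36 mm across, 55 mm tall, standing near the riser's front edge; origin: centre of its underside. Leave alone
- tape_roll: clear roll of tape lying flat on the riser's back left corner, 52 mm across, 20 mm high; origin: centre of its underside. Leave alone

How it is judged:
On the way, in this order (a step that is already met when the one before it is completed fails the run):
1. the hook is folded flat (within 0.15 rad) while the speaker is still well short of the seat (value of joint hook_arm below 0.15 rad and horizontal distance between speaker and dock above 0.12 m), for 0.2 s.
2. the speaker's foot sits in the seat (horizontal distance between speaker and dock below 0.008 m and z of speaker in the frame of dock below -0.006 m), for 0.2 s.
At the end, for the whole second after the job is handed in: The hook is folded flat (under 0.15 rad), the speaker is at rest in the seat, within 4 mm of its centre, its underside at least 9 mm below the riser's top, upright within 0.06 rad (value of joint hook_arm below 0.15 rad and horizontal distance between speaker and dock below 0.004 m and z of speaker in the frame of dock below -0.009 m and angle between speaker's own z axis and vertical below 0.06 rad and linear speed of speaker below 0.02 m/s and angular speed of speaker below 0.1 rad/s); the robot touches nothing.
It fails at once if the speaker is lifted off the riser (underside's centre over 30 mm above its top) (z of speaker in the frame of dock above 0.03 m).
It fails at once if the speaker is tipped over (more than 0.8 rad) (angle between speaker's own z axis and vertical above 0.8 rad).
It fails at once if the speaker leaves the riser's top (z of speaker in the frame of dock below -0.03 m).
It fails at once if another thing on the riser is pushed more than 30 mm (distance of any of ink_jar, tape_roll from where it was at the start of the episode above 0.03 m).
It also fails if it takes over 69 s, if anything falls off the work surface, if the arm or the gripper's body presses on something with over 40 N, if the wrist force passes 120 N, or if a joint passes its speed limit or range.

## Working session

There is one attempt and no reset: what is moved stays moved. The work goes in short steps, each a Python script; the robot and the scene stay as the last script left them, time stands still between calls to the robot, and variables do not carry over. Pictures are saved under pics/ and viewed, at most 10 in all, crops included, and the job is handed in when it is done.

```bash
ls; mkdir -p pics; cat > h.py <<'E'
import numpy as np, cv2
from station import ctrl, get_state, vision, ticket, models
def world(cam, px, depth):
    c=vision.camera_info(cam); K=np.array(c["mtx"]); d=np.array(c["dist_coeffs"])
    px=np.atleast_2d(np.array(px,float)); n=cv2.undistortPoints(px[:,None],K,d)[:,0]
    z=np.array([depth[int(round(v)),int(round(u))] for u,v in px])
    P=np.c_[n*z[:,None],z]
    return (P-np.array(c["t"]))@np.array(c["R"])
def ray(cam,px):
    c=vision.camera_info(cam); R=np.array(c["R"])
    n=cv2.undistortPoints(np.array([[px]],float),np.array(c["mtx"]),np.array(c["dist_coeffs"]))[0,0]
    return -R.T@np.array(c["t"]), R.T@np.array([*n,1])
def atz(cam,px,z):
    o,d=ray(cam,px); return o+d*(z-o[2])/d[2]
E
python3 - <<'E'
from h import *
D={}
for c in("top","scene"):
    im,d=vision.grab_frame(c); cv2.imwrite(f"pics/{c}0.png",im); np.save(f"pics/{c}0.npy",d)
    for t in("speaker","dock","deck","hook_arm","hook_hinge","hook_tip","ink_jar","tape_roll"):
        r=models.recognise(c,t)[:2]
        for q in r: print(c,t,round(q["p"],2),np.round(q["point"]),world(c,q["point"],d).round(3))
print(get_state()["time"],get_state()["eef_rot"],ctrl.pinch_z)
E
```

```text
pics
top speaker 0.88 [193. 236.] [[0.524 0.185 0.106]]
top dock 0.64 [305. 241.] [[0.522 0.012 0.094]]
top deck 0.71 [306. 244.] [[0.522 0.008 0.042]]
top hook_arm 0.81 [315. 222.] [[ 0.56  -0.006  0.041]]
top hook_tip 0.66 [311. 221.] [[0.553 0.004 0.095]]
top ink_jar 0.69 [254. 298.] [[0.432 0.088 0.098]]
top ink_jar 0.17 [312. 219.] [[0.556 0.003 0.094]]
top tape_roll 0.95 [186. 179.] [[0.627 0.216 0.04 ]]
scene speaker 0.85 [357. 211.] [[0.554 0.175 0.105]]
scene dock 0.61 [248. 251.] [[ 0.573 -0.008  0.039]]
scene deck 0.6 [254. 254.] [[0.578 0.001 0.038]]
scene hook_arm 0.73 [250. 230.] [[ 0.572 -0.003  0.089]]
scene hook_hinge 0.87 [254. 251.] [[0.576 0.003 0.044]]
scene hook_tip 0.63 [249. 230.] [[ 0.578 -0.003  0.094]]
scene ink_jar 0.95 [297. 186.] [[0.445 0.083 0.073]]
scene ink_jar 0.69 [252. 250.] [[ 0.57  -0.001  0.04 ]]
scene tape_roll 0.95 [372. 263.] [[0.612 0.197 0.042]]
0.9 [1.79989640e-05 9.78780896e-01 2.04909630e-01 1.50921442e-05] -0.0187
```

View pics/top0.png

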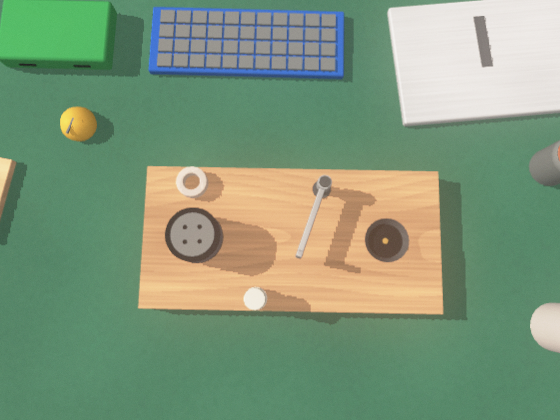

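View pics/scene0.png

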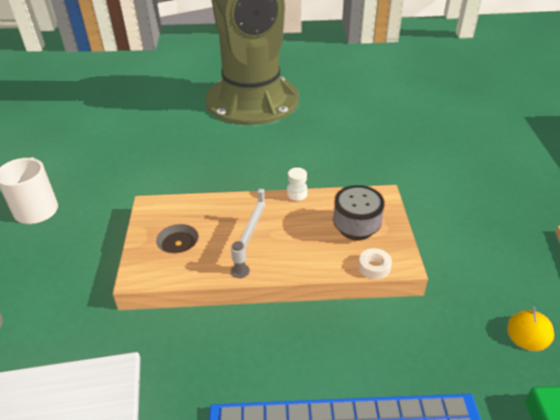

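The top view shows the speaker at (193,236), the seat at (386,240), the hook from its hinge at (323,182) to its tip at (299,255), the jar at (254,298) and the tape at (191,181). The networks' seat and hinge points disagree with the picture, so I'll measure these from depth.

```bash
cat > m.py <<'E'
from h import *
def cloud(c,d):
    v,u=np.nonzero(d>0); return np.c_[u,v], world(c,np.c_[u,v],d)
def circ(P):
    h=cv2.convexHull(P.astype(np.float32))[:,0]
    return cv2.minEnclosingCircle(h)
if __name__=="__main__":
  for c in("top","scene"):
    d=np.load(f"pics/{c}0.npy"); px,W=cloud(c,d)
    m=(W[:,2]>.034)&(W[:,2]<.048)&(W[:,0]>.3)&(W[:,0]<.75)&(abs(W[:,1])<.35)
    r=cv2.minAreaRect(W[m][:,:2].astype(np.float32)); print(c,"deck",r,np.median(W[m][:,2]))
    # seat: low points well inside the deck
    a=(px-([386,240] if c=="top" else [178,239])); k=(np.hypot(*a.T)<32)
    s=k&(W[:,2]<.034)
    print(" seat floor",np.percentile(W[s][:,2],20),"circ",circ(W[s][:,:2]*1000))
    t=(abs(W[:,2]-.105)<.008)&(abs(W[:,1]-.18)<.08)&(abs(W[:,0]-.52)<.08)
    print(" spk top",np.median(W[t][:,2]),circ(W[t][:,:2]*1000))
    t=(W[:,2]>.07)&(W[:,1]<.09)&(W[:,1]>-.1)&(W[:,0]>.46)&(W[:,0]<.68)
    r=cv2.minAreaRect(W[t][:,:2].astype(np.float32)); print(" hook",np.round(cv2.boxPoints(r),3).tolist(),W[t][:,2].max())
    t=(W[:,2]>.08)&(W[:,1]<.14)&(W[:,0]>.38)&(W[:,0]<.455)&(W[:,1]>.0)
    print(" jar",W[t].mean(0) if t.any() else None)
  pairs={"seat":((386,240),(178,239)),"hinge top":((324,182),(238,246)),"tip":((299,255),(261,193))}
  for n,(a,b) in pairs.items():
    o1,d1=ray("top",a);o2,d2=ray("scene",b)
    s=np.linalg.lstsq(np.c_[d1,-d2],o2-o1,rcond=None)[0]
    print(n,(o1+s[0]*d1).round(3),(o2+s[1]*d2).round(3))
E
python3 m.py
```

```text
top deck ((0.5323299169540405, 0.03236597776412964), (0.24079829454421997, 0.5025529861450195), 0.603308379650116) 0.040459861154780806
 seat floor 0.02646075219451311 circ ((533.9508666992188, -127.2430648803711), 34.58037567138672)
 spk top 0.10627668723304236 ((527.2431030273438, 187.00778198242188), 42.59933090209961)
 hook [[0.49300000071525574, 0.008999999612569809], [0.625, -0.03099999949336052], [0.6320000290870667, -0.008999999612569809], [0.49900001287460327, 0.03099999949336052]] 0.1177294734470123
 jar [0.43145511 0.08799782 0.09544906]
scene deck ((0.5318770408630371, 0.02816326916217804), (0.2461288422346115, 0.501656711101532), 0.629240870475769) 0.04031645971261372
 seat floor 0.02702066360622562 circ ((527.8535766601562, -133.70306396484375), 34.09281539916992)
 spk top 0.10555706180672386 ((527.78515625, 182.61846923828125), 44.59431076049805)
 hook [[0.49399998784065247, -0.0], [0.628000020980835, -0.035999998450279236], [0.6340000033378601, -0.014000000432133675], [0.5, 0.02199999988079071]] 0.1163313341316646
 jar [0.43720974 0.08245263 0.09191212]
seat [ 0.533 -0.127  0.036] [ 0.533 -0.131  0.037]
hinge top [ 0.616 -0.016  0.096] [ 0.616 -0.021  0.097]
tip [0.499 0.022 0.105] [0.499 0.017 0.106]
```

Both views agree after averaging:

| Item | Position (x, y) or value |
|---|---|
| Deck centre | (0.532, 0.030), yaw +0.6° |
| Seat | (0.534, -0.129) |
| Hinge | (0.617, -0.019) |
| Hook angle | about 1.25 rad |
| Speaker | (0.5275, 0.185) |

Heights match the text. Next I'll fold the hook with closed fingers, along an arc about the hinge.

```bash
python3 - <<'E'
from h import *
from scipy.spatial.transform import Rotation as Ro
yaw=0.011
q=(Ro.from_euler('z',yaw+np.pi/2)*Ro.from_euler('x',np.pi)).as_quat(scalar_first=True)
H=np.array([.617,-.019])
def P(th,z=.07,r=.085,s=.020):
    t=th+0*yaw; n=np.array([-np.cos(t),-np.sin(t)]); a=np.array([-np.sin(t),np.cos(t)])
    g=Ro.from_euler('z',yaw).as_matrix()[:2,:2]
    return [*(H+g@(r*a+s*n)),z]
if ctrl.ik(P(1.55,.2),q) is None: print("flip"); q=(Ro.from_euler('z',yaw-np.pi/2)*Ro.from_euler('x',np.pi)).as_quat(scalar_first=True)
np.save("q.npy",q)
ctrl.close_gripper(); ctrl.movep(P(1.55,.2),q); ctrl.movel(P(1.55))
print(get_state()["time"],get_state()["qpos"],get_state()["tcp_pos"])
for th in(1.2,.9,.6,.4,.2,.03):
    ctrl.movel(P(th),max_speed=.08); s=get_state(); print(th,s["time"],np.round(s["contact_force"],1))
p=get_state()["tcp_pos"]; ctrl.movel([p[0]-.02,p[1]-.005,.07]); ctrl.movel([p[0]-.02,p[1]-.005,.2])
ctrl.movel([.50,.24,.2],max_speed=.25)
ctrl.movel([.40,.30,.25],max_speed=.25)
for c in("top","scene"):
    im,d=vision.grab_frame(c); cv2.imwrite(f"pics/{c}1.png",im); np.save(f"pics/{c}1.npy",d)
    W=world(c,np.indices((420,560))[::-1].reshape(2,-1).T,d)
    t=(W[:,2]>.07)&(W[:,2]<.13)&(W[:,1]<.12)&(W[:,1]>-.1)&(W[:,0]>.56)&(W[:,0]<.68)
    r=cv2.minAreaRect(W[t][:,:2].astype(np.float32)); print(" hook",np.round(cv2.boxPoints(r),3).tolist())
    t=(abs(W[:,2]-.105)<.008)&(abs(W[:,1]-.18)<.06)&(abs(W[:,0]-.52)<.06)
    print(" spk",cv2.minEnclosingCircle(cv2.convexHull((W[t][:,:2]*1000).astype(np.float32))) if t.any() else None)
print(get_state()["time"])
E
```

```text
4.85 [ 0.44748143  0.62239687 -0.65225275  1.93985236  0.54052433  0.75843646
 -0.50743171] [ 0.53233216 -0.038083    0.07068782]
1.2 5.3833 [ 0.6  1.3 -1.2]
0.9 5.8583 [-0.6 -1.6  0.2]
0.6 6.3333 [ 0.1  0.1 -0.6]
0.4 6.7 [-0.6 -0.9  0.1]
0.2 7.0667 [0.3 0.3 0.4]
0.03 7.4 [0.7 0.4 0.1]
 hook [[0.6050000190734863, 0.10999999940395355], [0.6060000061988831, -0.027000000700354576], [0.6290000081062317, -0.027000000700354576], [0.628000020980835, 0.10999999940395355]]
 spk ((527.1838989257812, 187.08338928222656), 42.53725051879883)
 hook [[0.6039999723434448, 0.10400000214576721], [0.6100000143051147, -0.03400000184774399], [0.6320000290870667, -0.032999999821186066], [0.6259999871253967, 0.10499999672174454]]
 spk ((527.3908081054688, 181.8835906982422), 44.3414306640625)
10.3833
```

View pics/top1.png

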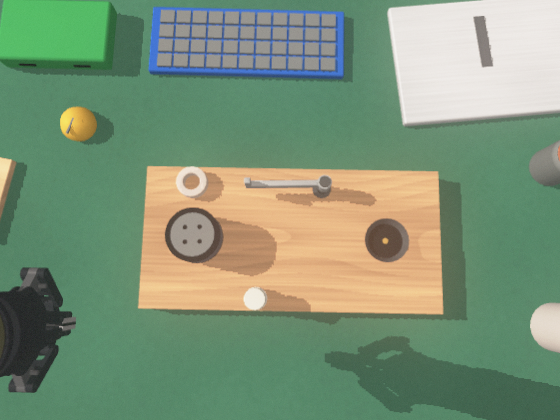

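The hook now lies flat, from (323,183) to (247,183), and the speaker is untouched. Next I'll push the speaker with a flat finger face square to the line to the seat, and look again partway.

```bash
cat > p.py <<'E'
from h import *
from scipy.spatial.transform import Rotation as Ro
D=np.array([.534,-.129])
def spk(c,name):
    im,d=vision.grab_frame(c); cv2.imwrite(f"pics/{name}.png",im)
    m=models.masks_of(c,"speaker")[0]; v,u=np.nonzero(m["mask"]&(d>0))
    W=world(c,np.c_[u,v],d); t=(W[:,2]>.075)
    z=np.percentile(W[t][:,2],80); t&=W[:,2]>z-.006
    (x,y),r=cv2.minEnclosingCircle(cv2.convexHull((W[t][:,:2]*1000).astype(np.float32)))
    print(c,"p",round(m["p"],2),"speaker",round(x,1),round(y,1),"r",round(r,1),"z",round(z,3))
    return np.array([x,y])/1000
def quat(S):
    u=(D-S)/np.linalg.norm(D-S); a=np.arctan2(u[0],-u[1])
    return u,Ro.from_euler('z',a+np.pi/2)*Ro.from_euler('x',np.pi)
E
python3 - <<'E'
from p import *
S=np.array([.527,.1845]); u,R=quat(S); q=R.as_quat(scalar_first=True)
Z=.064
b=S-u*.078
ctrl.movep([*b,.2],q); ctrl.movel([*b,Z])
print(get_state()["time"])
f=S-u*.053
ctrl.movel([*f,Z],max_speed=.04); s=get_state(); print(s["time"],np.round(s["contact_force"],1))
for k in(.08,.17):
    ctrl.movel([*(f+u*k),Z],max_speed=.06); s=get_state(); print(k,s["time"],np.round(s["contact_force"],1),s["tcp_pos"].round(4) if hasattr(s["tcp_pos"],'round') else s["tcp_pos"])
spk("top","top2"); spk("scene","scene2")
E
```

```text
12.0583
12.8333 [-0.9 -0.7 -0.2]
0.08 14.3167 [ 0.1 -0.5  0.5] [0.5274 0.1576 0.0639]
0.17 15.9667 [ 0.   0.1 -0.8] [0.5295 0.0676 0.0639]Traceback (most recent call last):
  File "<stdin>", line 11, in <module>
  File "p.py", line 6, in spk
    m=models.masks_of(c,"speaker")[0]; v,u=np.nonzero(m["mask"]&(d>0))
      ~~~~~~~~~~~~~~~~~~~~~~~~~~~~^^^
IndexError: list index out of range
```

View pics/top2.png

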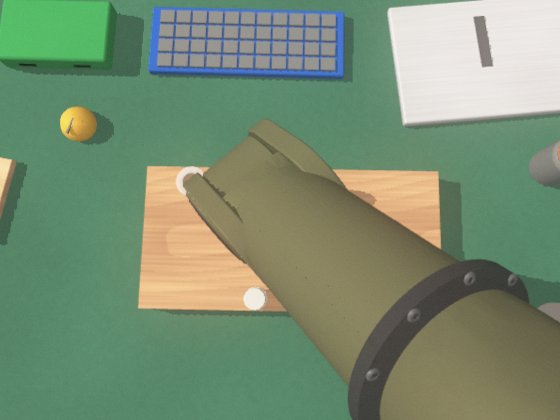

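The arm hides the speaker in the top view, so I'll use the scene camera.

```bash
python3 - <<'E'
from p import *
try: spk("scene","scene2")
except IndexError: print("none")
E
```

```text
scene p 0.83 speaker 532.5 12.6 r 43.8 z 0.106
```

View pics/scene2.png

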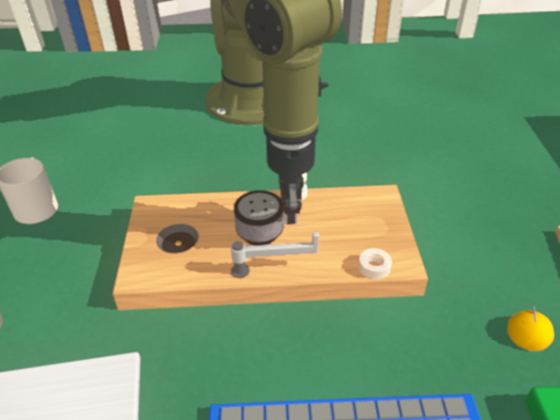

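The speaker is upright at (260,215), tracking straight and squarely in front of the fingers, with the seat at (178,239). I'll keep pushing into the seat.

```bash
python3 - <<'E'
from p import *
S=np.array([.5315,.015]); u,R=quat(np.array([.527,.1845])); 
p=np.array(get_state()["tcp_pos"]); Z=.064
for y,v in((.0,.06),(-.03,.04),(-.05,.03),(-.065,.025),(-.0755,.02)):
    k=(y-p[1])/u[1]
    ctrl.movel([*(p[:2]+u*k),Z],max_speed=v); s=get_state(); print(y,round(s["time"],2),np.round(s["contact_force"],1),np.round(s["tcp_pos"],4))
spk("scene","scene3")
E
```

```text
0.0 17.44 [ 0.4 -0.3 -0.9] [5.31e-01 2.00e-04 6.40e-02]
-0.03 18.34 [-0.3 -0.   0.3] [ 0.5317 -0.0302  0.064 ]
-0.05 19.16 [-0.   0.7  1.4] [ 0.5321 -0.0503  0.0639]
-0.065 19.91 [-0.   0.7  0.1] [ 0.5324 -0.0652  0.0639]
-0.0755 20.58 [ 0.  -0.2  0.7] [ 0.5327 -0.0755  0.064 ]
scene p 0.77 speaker 544.5 -119.6 r 58.8 z 0.094
```

View pics/scene3.png

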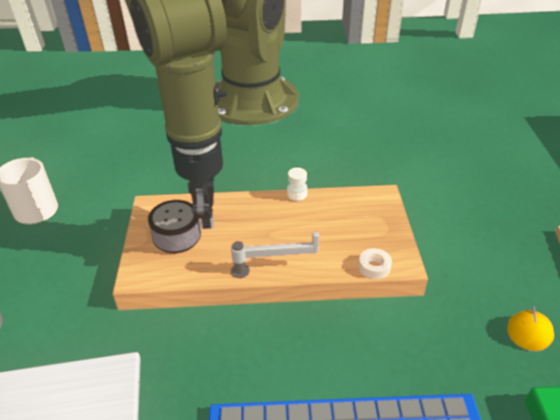

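The speaker, at (176,226), looks dropped in and level, with its top at z 0.094 (about 12 mm lower). I'll back off and check from both cameras.

```bash
python3 - <<'E'
from p import *
p=np.array(get_state()["tcp_pos"])
ctrl.movel([p[0],p[1]+.03,.064]); ctrl.movel([p[0],p[1]+.03,.25])
ctrl.movep([.40,.30,.25],np.load("q.npy"))
for c in("top","scene"):
    im,d=vision.grab_frame(c); cv2.imwrite(f"pics/{c}4.png",im)
    W=world(c,np.indices((420,560))[::-1].reshape(2,-1).T,d)
    t=(W[:,2]>.086)&(W[:,2]<.12)&(np.hypot(W[:,0]-D[0],W[:,1]-D[1])<.055)
    A=W[t]; (x,y),r=cv2.minEnclosingCircle(cv2.convexHull((A[:,:2]*1000).astype(np.float32)))
    k=np.hypot(A[:,0]-x/1000,A[:,1]-y/1000)<.036; B=A[k]
    g=np.linalg.lstsq(np.c_[B[:,:2]-[x/1000,y/1000],np.ones(len(B))],B[:,2],rcond=None)[0]
    print(c,x,y,r,"top z, slopes",g[2].round(4),g[:2].round(3))
    t=(W[:,2]>.07)&(W[:,2]<.13)&(W[:,1]<.12)&(W[:,1]>-.06)&(W[:,0]>.585)&(W[:,0]<.68)
    r=cv2.minAreaRect(W[t][:,:2].astype(np.float32)); print(" hook",np.round(cv2.boxPoints(r),3).tolist())
print(get_state()["time"])
E
```

```text
top 533.8228759765625 -126.8998794555664 42.750667572021484 top z, slopes 0.0933 [-0.004 -0.011]
 hook [[0.6060000061988831, -0.027000000700354576], [0.6290000081062317, -0.027000000700354576], [0.6299999952316284, 0.10999999940395355], [0.6069999933242798, 0.10999999940395355]]
scene 534.0931396484375 -131.57493591308594 43.81185531616211 top z, slopes 0.0936 [-0.005 -0.014]
 hook [[0.597000002861023, 0.10300000011920929], [0.6110000014305115, -0.03400000184774399], [0.6330000162124634, -0.03200000151991844], [0.6200000047683716, 0.10499999672174454]]
23.9083
```

View pics/top4.png

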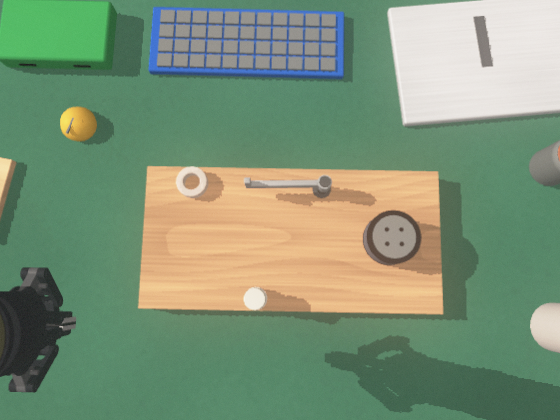

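The speaker is home at (392,238): its top is 12 mm lower, tilt is about 0.013 rad, and it is centred on the seat in both views. The hook is flat, and the jar and tape haven't moved.

```bash
python3 -c "
from station import ticket; print(ticket.close_job())"
```

```text
the job is handed in; nothing more can be done
None
```

The job is handed in with no verdict returned: the hook is folded flat, the speaker sits upright and fully home in the seat (about 12 mm down, tilt about 0.013 rad), and the jar and tape were left where they were.

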